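# Make up a sampling kit and a cell kit on their trays

### The arm

A 6-joint arm with a two-finger parallel gripper is mounted at the origin on a cart in front of the work surface, level with it; the furniture and walls round the work are solid. World frame = base frame: x ahead of the robot, y to its left, z up, the work surface at z = 0. Lengths are in m, angles in degrees, forces in N, time in s.
With the tool pointing down it reaches from about 0.4 to 0.825 m from the base axis. Payload 7 kg.
Tool frame: the origin (TCP) lies midway between the tips of the shut fingers; the grasp point (between the pads) lies 19 mm behind it; z points along the fingers, y is the line along which they close (so a half turn about z gives the same grasp; the last joint's range is limited). The gripper opens to 88 mm and grips with 3 to 60 N. Pads are 19 mm wide; open, the fingers measure 130 mm over their backs; the gripper's body (78 mm by 193 mm) begins 47 mm behind the grasp point.
Start: joints at [-48.81, 20.546, 0.682, 0, -70.136, -16.507], TCP at [0.282, -0.613, 0.227] pointing down, gripper open.
Joint ranges: [-176.03, 176.03], [-82.01, 121.73], [-58.28, 71.71], [-173.87, 95.51], [-174.79, -0.11], [-173.66, 173.66]. Speed limits (degrees/s): [136.94, 136.94, 172.46, 180, 180, 180].

### API

Orientations are given as a 3x3 rotation matrix whose columns are the frame's x, y, z axes.
In Python, from rig import robot gives the robot as it stands. Calls block until the motion is done:
- robot.goto(position, orientation): joint-space move of the TCP to a pose.
- robot.servo_line(position, ori=None, speed=0.15): straight line of the TCP; ori=None keeps the orientation; speed is the mean speed in m/s.
- robot.movej(angles): joint-space move.
- robot.move_gripper(opening): opening from 0.0 (shut) to 1.0 (fully open); the grip force is fixed at half the most; returns when the fingers have stopped.
- robot.dwell(seconds).
- robot.ik(position, orientation): joint angles nearest the present ones, or None.
- robot.grab_frame(name): name is "side" or "top"; returns (picture, depth): 420x560x3 uint8, red, green, blue; 420x560 float32, m along the optical axis (not along the pixel's ray), 0 where there is no reading.
- robot.camera_info(name): a dict with "vfov" (degrees; the focal length in pixels is half the picture's height over the tangent of half this angle, whatever the lens; pixels are square), "cx", "cy" (the principal point, pixels), "view" (4x4, takes a point from world to camera coordinates). Camera axes: x right, y down, z forward; pixel columns grow to the right and rows downward; lengths in m; the calibration is good to about 2 mm. A picture is of the moment at which its call begins. camera_info takes no time and is no camera call.
A pose or a line that the arm cannot do raises robot.Unreachable and nothing moves.
- robot.job_done(): hands the job in; it is judged then, once.
Readings, each from a call of its own:
- robot.read_t(): time.
- robot.read_qpos(): joint angles.
- robot.read_qvel(): joint speeds.
- robot.read_effort(): joint torques, N m.
- robot.read_position(): TCP position.
- robot.read_tcp_rot(): TCP orientation.
- robot.read_force(): force on the tool from outside, world axes, zero at the start.
- robot.read_ft_torque(): the same for the moment, N m.
- robot.read_grip_width(): opening from 0.0 (shut) to 1.0 (fully open).
- robot.read_finger_force(): force on a finger pad.
Only numpy, scipy, OpenCV 4.12 (cv2) and the standard library are available. Lean on these libraries where they do the work, as an engineer would, in place of code of your own. Each camera call takes 0.05 s, during which the arm holds its last target. There are 200 camera calls.

### The job

Make up two kits from the stock on the bench. Sampling kit, in the blue tray: the timer lies face up on the grey square pad and the large pan (blue handle) stands upright on the white round pad, with the small pan (red handle) nested in it and its handle fanned about a quarter turn away from the large one's, to either side. Cell kit, in the yellow tray: the slide box lies on the grey pad and the clear cell rack on the white pad, each upright and lengthwise along its pad; set everything down rather than dropping it, and leave the tape roll, the label roll and the round black base where they are.

Things in the scene. Friction and masses are not known exactly. Their poses are not given: they have to be found in the camera images.
- blue_tray: Shallow blue tray, fixed to the bench, 160 (its x) by 200 (its y) mm, with a small lug at the middle of each x side; rim 4 mm thick and 12 mm high, floor 4 mm thick (the pads are printed and flat, at most 1 mm above the floor). Origin: centre of its underside on the bench. White round pad, 66 mm across, centred at x 0, y +50 mm of the tray; grey, nearly square pad, 66 (x) by 62 (y) mm, centred at x 0, y -50 mm. Its x axis points roughly away from the robot.
- yellow_tray: Shallow yellow tray, fixed to the bench, of the same size as the blue one: 160 (x) by 200 (y) mm, rim 12 mm high, floor 4 mm thick. Origin: centre of its underside. White pad for the cell rack, 114 (x) by 38 (y) mm, centred at x 0, y +50 mm; grey pad for the slide box, 106 (x) by 44 (y) mm, centred at x 0, y -50 mm. Both pads run lengthwise along the tray's x axis, which points roughly away from the robot.
- large_pan: Loose small steel pan with a blue handle, about 0.12 kg: round body 54 mm in outer diameter (51 at the foot), 40 mm high, wall 2.5 mm, bottom 3 mm thick, open at the top, so 49 mm inside. Origin: centre of its underside, z up. The straight handle points along its +x from 27 to 75 mm from the axis, 10 mm thick, its centre line rising from 30 mm to 42 mm height.
- small_pan: Loose narrower and taller steel pan with a red handle, about 0.08 kg: round body 38 mm in outer diameter (34 at the foot), 60 mm high, wall 2.5 mm, bottom 3 mm thick. Origin: centre of its underside, z up. Straight level handle along its +x from 19 to 67 mm from the axis, 10 mm thick, centre line at 50 mm height. Nested, it stands on the inner bottom of the large pan, its underside 3 mm above the large pan's, its rim 23 mm above the large pan's rim, with 5 mm free all round.
- timer: Loose white timer lying on its back, 62 (x) by 58 (y) by 18 mm high, 0.06 kg. Its edges are rounded; the sides can be gripped up to 14 mm above its underside. Origin: centre of its underside, z up.
- slide_box: Loose beige slide box, closed (the lid does not open), 101 mm long (its x), 39 mm wide (its y), 22 mm high, 0.14 kg. Origin: centre of its underside, z up.
- cell_rack: Loose clear-white plastic rack with four open compartments, 34 mm wide (its x), 110 mm long (its y), 26 mm high, 0.07 kg. Origin: centre of its underside, z up.
- tape_roll: Loose roll of green tape lying flat, 62 mm in diameter, 18 mm high. Not part of a kit: stays where it is. Origin: centre of its underside.
- label_roll: Loose roll of white labels lying flat, 72 mm in diameter, 30 mm high. Stays where it is. Origin: centre of its underside.
- probe_puck: Loose round black base, 68 mm in diameter, 20 mm high. Stays where it is. Origin: centre of its underside.
There are look-alikes about, which are no part of the job. Leave any turquoise look-alike of the small_pan alone.

How it is judged:
By the outcome, as a careful person would: the job done as asked, in the order asked, and still so for the second after the job is handed in, with the robot touching nothing.
It also fails if it takes over 144 s, if anything falls off the work surface, if the arm or the gripper's body presses on something with over 40 N, if the wrist force passes 120 N, or if a joint passes its speed limit or range.

## Working session

There is one attempt and no reset: what is moved stays moved. The work goes in short steps, each a Python script; the robot and the scene stay as the last script left them, time stands still between calls to the robot, and variables do not carry over. Pictures are saved under pics/ and viewed, at most 14 in all, crops included, and the job is handed in when it is done.

```bash
ls; mkdir -p pics; cat > h.py <<'E'
import numpy as np, cv2
from rig import robot
def K(n):
    i=robot.camera_info(n); f=210/np.tan(np.radians(i['vfov'])/2); return f,i['cx'],i['cy'],np.array(i['view'])
def cloud(n,d):
    f,cx,cy,V=K(n); v,u=np.mgrid[0:420,0:560]
    P=np.stack([(u-cx)*d/f,(v-cy)*d/f,d,np.ones_like(d)],-1)@np.linalg.inv(V).T
    P=P[...,:3]; P[d==0]=np.nan; return P
def grab(n,name=None):
    im,d=robot.grab_frame(n)
    if name: cv2.imwrite(f'pics/{name}.png',im[...,::-1])
    return im,d,cloud(n,d)
E
python3 - <<'E'
from h import *
for n in('top','side'):
    im,d,P=grab(n,n+'0'); np.savez('/tmp/'+n,im=im,d=d,P=P); print({k:np.round(v,3) for k,v in robot.camera_info(n).items()})
E
```

```text
pics
{'vfov': np.float64(42.336), 'cx': np.float64(283.137), 'cy': np.float64(206.145), 'view': array([[-0.011, -1.   ,  0.004,  0.016],
       [-0.998,  0.011, -0.055,  0.479],
       [ 0.055, -0.005, -0.998,  1.723],
       [ 0.   ,  0.   ,  0.   ,  1.   ]])}
{'vfov': np.float64(57.82), 'cx': np.float64(278.62), 'cy': np.float64(203.531), 'view': array([[-0.995, -0.094,  0.014,  0.497],
       [-0.068,  0.601, -0.797,  0.05 ],
       [ 0.067, -0.794, -0.604,  0.931],
       [ 0.   ,  0.   ,  0.   ,  1.   ]])}
```

View pics/top0.png

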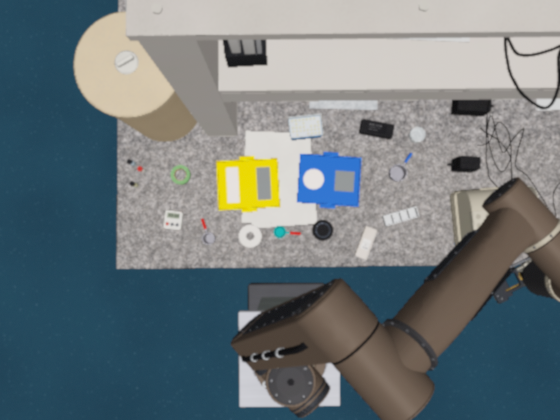

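View pics/side0.png

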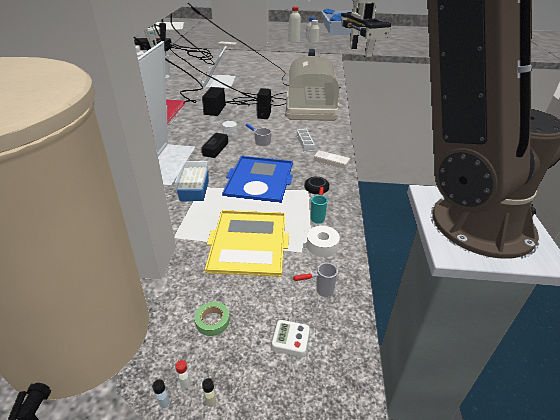

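The candidates for the small pan, by top-view pixel, are the grey pan with the red handle at (210,239) and the turquoise one with the red handle at (280,232). The steel-grey one at (210,239) fits the description. The large pan is at (398,173) with its blue handle towards (408,157). The timer is at (173,220), the slide box at (366,243) and the cell rack at (401,216). I'll confirm these in crops and measure.

```bash
python3 - <<'E'
from h import *
T=np.load('/tmp/top.npz');S=np.load('/tmp/side.npz')
a=cv2.resize(T['im'][195:255,150:290],(800,343),interpolation=2)
b=cv2.resize(S['im'][110:170,190:360],(400,141),interpolation=2);c=cv2.resize(S['im'][190:360,260:350],(127,240),interpolation=2)
o=np.zeros((600,800,3),np.uint8);o[:343]=a
o[350:491,:400]=b;o[350:590,420:547]=c
cv2.imwrite('pics/crop.png',o[...,::-1])
for nm,Z in(('top',T),('side',S)):
    P=Z['P'];z=P[...,2]
    tb=(P[...,0]>.4)&(P[...,0]<.8)&(abs(P[...,1])<.6)
    print(nm,'table z',np.nanmedian(z[tb]))
    m=((z>.009)&(z<.12)&(P[...,0]>.25)&(P[...,0]<.85)&(abs(P[...,1])<.65)).astype(np.uint8)
    n,l,s,_=cv2.connectedComponentsWithStats(m,connectivity=4)
    for i in range(1,n):
        if s[i,4]<15: continue
        Q=P[l==i]; top=np.percentile(Q[:,2],90); r=cv2.minAreaRect((Q[:,:2]*1000).astype(np.float32))
        col=T['im'] if nm=='top' else S['im']
        print(s[i],'ctr',np.round(r[0]),'sz',np.round(r[1]),'ang',round(r[2],1),'z90 %.3f'%top,np.median(col[l==i],0))
E
```

```text
top table z 0.395818674388414
[451 100  41  69 693] ctr [ 706. -592.] sz [225. 110.] ang 0.4 z90 0.074 [37. 36. 38.]
[203 102  35  35 305] ctr [740. 178.] sz [ 74. 146.] ang 47.9 z90 0.107 [143. 139. 134.]
[289 114  36  27 781] ctr [735. -66.] sz [ 81. 112.] ang 6.1 z90 0.066 [212. 213. 208.]
[144 117  54  26 391] ctr [712. 361.] sz [ 39. 169.] ang 17.2 z90 0.110 [141. 126. 103.]
[359 119  36  21 524] ctr [ 724. -291.] sz [110.  48.] ang 78.4 z90 0.035 [42. 41. 43.]
[409 127  17  16 204] ctr [ 703. -421.] sz [47. 50.] ang 29.2 z90 0.033 [199. 201. 202.]
[325 152  13   6  41] ctr [ 646. -145.] sz [17. 39.] ang 7.5 z90 0.018 [ 51. 117. 203.]
[389 153  24  29 167] ctr [ 592. -373.] sz [57. 97.] ang 36.4 z90 0.044 [142. 141. 159.]
[240 156  16   5  47] ctr [635. 124.] sz [13. 48.] ang 1.6 z90 0.018 [229. 214.  18.]
[447 156  34  17 456] ctr [ 603. -557.] sz [81. 43.] ang 85.2 z90 0.096 [39. 38. 40.]
[268 157  10   4  15] ctr [635.  44.] sz [ 9. 29.] ang 7.7 z90 0.016 [220. 205.  89.]
[127 159   9   8  43] ctr [622. 491.] sz [17. 17.] ang 18.1 z90 0.061 [114. 122. 129.]
[171 165  20  21 2
[... 3148 characters left out ...]
210  84  64 651] ctr [557. 126.] sz [182. 203.] ang 2.6 z90 0.013 [247. 230. 101.]
[306 226  34  29 772] ctr [390. 121.] sz [71. 72.] ang 9.6 z90 0.031 [242. 241. 238.]
[293 262  45  33 677] ctr [402. 261.] sz [84. 39.] ang 32.7 z90 0.060 [105. 101. 106.]
[194 302  35  31 662] ctr [589. 343.] sz [61. 61.] ang 4.4 z90 0.019 [141. 192. 132.]
[ 271  320   39   35 1044] ctr [443. 367.] sz [59. 60.] ang 82.5 z90 0.018 [237.  236.  232.5]
[175 360  15  26 272] ctr [604. 462.] sz [16. 17.] ang 34.1 z90 0.058 [174.  129.5 126. ]
[202 378  14  28 281] ctr [557. 486.] sz [16. 16.] ang 63.9 z90 0.058 [102. 103.  95.]
[152 379  17  28 297] ctr [626. 495.] sz [16. 16.] ang 84.5 z90 0.058 [ 95.  99. 105.]
```

View pics/crop.png

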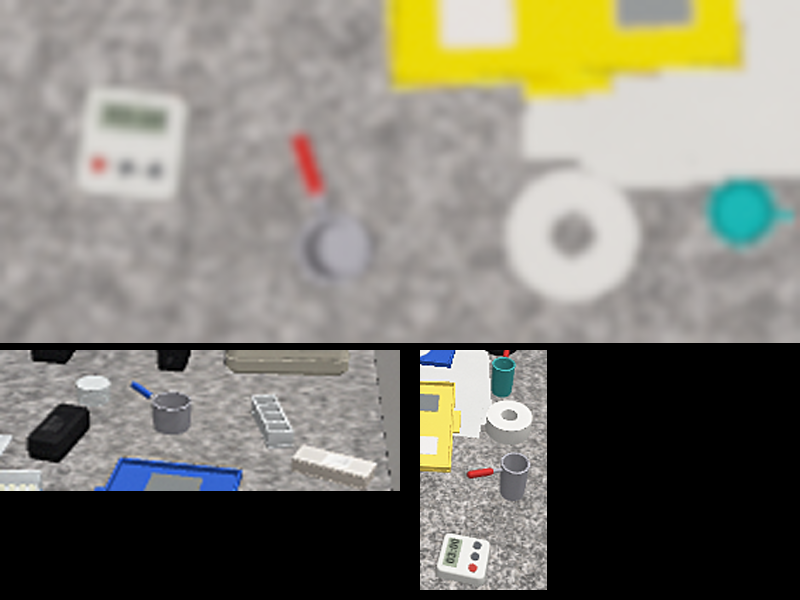

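The crop confirms the job's pan is the steel-grey one with the red handle, at crop (340,245), and that the turquoise one at crop (740,212) is the look-alike. Next I'll get precise poses from both cameras.

```bash
cat > m.py <<'E'
from h import *
from scipy.optimize import least_squares
def onplane(n,u,v,z):
    f,cx,cy,V=K(n);Ci=np.linalg.inv(V);r=np.stack([(u-cx)/f,(v-cy)/f,np.ones_like(u)],-1)@Ci[:3,:3].T
    o=Ci[:3,3];return (o+r*((z-o[2])/r[...,2])[...,None])[...,:2]
def near(P,x,y,r): return np.hypot(P[...,0]-x,P[...,1]-y)<r
def rect(n,P,im,x,y,r,h,tol=.006):
    m=near(P,x,y,r)&(P[...,2]>h-tol)&(P[...,2]<h+.012)
    m=m.astype(np.uint8);k,l,s,_=cv2.connectedComponentsWithStats(cv2.morphologyEx(m,cv2.MORPH_CLOSE,np.ones((5,5))))
    i=1+np.argmax(s[1:,4]);v,u=np.nonzero(l==i)
    return cv2.minAreaRect((onplane(n,u.astype(float),v.astype(float),h)*1000).astype(np.float32))
def pads(n,P,im,x,y,z=.005):
    hsv=cv2.cvtColor(im,cv2.COLOR_RGB2HSV);m=((hsv[...,1]<90)&near(P,x,y,.09)).astype(np.uint8)
    m=cv2.morphologyEx(m,cv2.MORPH_OPEN,np.ones((3,3)))
    k,l,s,_=cv2.connectedComponentsWithStats(m,connectivity=4);o=[]
    for i in range(1,k):
        if s[i,4]<100: continue
        v,u=np.nonzero(l==i);Q=onplane(n,u.astype(float),v.astype(float),z)*1000
        o.append((Q.mean(0).round(1),[np.round(a,1) for a in cv2.minAreaRect(Q.astype(np.float32))],np.median(im[l==i],0)))
    return o
def pan(n,P,im,x,y,h,R,hue):
    m=near(P,x,y,.05)&(P[...,2]>h-.008)&(P[...,2]<h+.01)
    hsv=cv2.cvtColor(im,cv2.COLOR_RGB2HSV);H=(hsv[...,1]>110)&near(P,x,y,.09)&(P[...,2]>.02)
    H&=((hsv[...,0]<10)|(hsv[...,0]>170)) if hue=='r' else (abs(hsv[...,0].astype(int)-112)<15)
    Q=P[m&~H][:,:2]*1000
    hs=cv2.convexHull(Q.astype(np.float32))[:,0]
    c=cv2.minEnclosingCircle(hs)
    v,u=np.nonzero(m&~H);w=onplane(n,u.astype(float),v.astype(float),h)*1000
    return c,cv2.minEnclosingCircle(w.astype(np.float32)),np.nanmean(P[H],0)*1000,H.sum()
E
python3 - <<'E'
from m import *
for n in('top','side'):
    Z=np.load(f'/tmp/{n}.npz');P,im=Z['P'],Z['im'];f=lambda r:[np.round(a,1) for a in r]
    print(n)
    for nm,a in dict(timer=(.441,.366,.055,.018,.008),box=(.362,-.25,.07,.022),rack=(.444,-.36,.075,.026)).items(): print(nm,f(rect(n,P,im,*a)))
    print('large',*[np.round(np.r_[c[0],c[1]] if isinstance(c,tuple) else c,1) for c in pan(n,P,im,.577,-.36,.04,27,'b')])
    print('small',*[np.round(np.r_[c[0],c[1]] if isinstance(c,tuple) else c,1) for c in pan(n,P,im,.385,.24,.06,19,'r')])
    for p in pads(n,P,im,.56,-.145): print('blue',p)
    for p in pads(n,P,im,.553,.126): print('yel',p)
P=np.load('/tmp/top.npz')['P'];
for v,u in((60,190),(60,350),(90,350),(100,350),(60,130),(20,300),(130,210)): print(v,u,P[v,u].round(3))
E
```

```text
top
timer [array([438.5, 362.5]), array([73.3, 68.8]), np.float64(19.9)]
box [array([ 359.6, -250.8]), array([ 39.3, 100.5]), np.float64(68.7)]
rack [array([ 442.6, -363.5]), array([ 33.5, 110.7]), np.float64(15.3)]
large [ 590.  -361.6   38.3] [ 590.1 -361.7   38.7] [ 628.7 -385.3   42.6] 22
small [388.  245.5  27.4] [387.8 245.6  27.1] [425.8 260.8  52.9] 27
blue (array([567.2, -86.8]), [array([568. , -87.8]), array([61.3, 68.1]), np.float64(89.3)], array([230., 225., 223.]))
blue (array([ 559. , -186.4]), [array([ 558.9, -186.2]), array([58.1, 64.8]), np.float64(89.0)], array([150., 153., 154.]))
yel (array([550.9, 174.2]), [array([551.3, 174.2]), array([115. ,  39.7]), np.float64(2.5)], array([230., 225., 222.]))
yel (array([555. ,  74.1]), [array([555.1,  73.6]), array([ 41.9, 103.6]), np.float64(89.5)], array([150., 154., 153.]))
side
timer [array([443.4, 370.6]), array([59.6, 59.9]), np.float64(82.9)]
box [array([ 364.7, -242.3]), array([ 49.4, 101.5]), np.float64(68.7)]
rack [array([ 447.5, -355.3]), array([ 35.9, 121.9]), np.float64(14.9)]
large [ 589.5 -355.5   32.7] [ 586.  -345.2   34.5] [ 631.9 -381.8   39.7] 24
small [396.5 251.2  33.4] [396.6 253.3  33.9] [429.7 265.   53.3] 91
blue (array([ 562.8, -183.8]), [array([ 563. , -184.6]), array([61.5, 65.8]), np.float64(85.9)], array([136., 141., 141.]))
blue (array([570.6, -86.4]), [array([570.4, -85.8]), array([63.1, 61.9]), np.float64(6.6)], array([242., 239., 238.]))
yel (array([558.9,  76. ]), [array([558.8,  75.7]), array([105.6,  43.6]), np.float64(2.5)], array([137., 142., 144.]))
yel (array([554.1, 175.4]), [array([554.2, 175.2]), array([113.9,  38.5]), np.float64(2.4)], array([242., 240., 239.]))
60 190 [0.711 0.184 0.758]
60 350 [ 0.779 -0.141  0.544]
90 350 [ 0.712 -0.14   0.537]
100 350 [ 0.711 -0.151  0.45 ]
60 130 [0.81  0.378 0.463]
20 300 [ 0.723 -0.014  0.912]
130 210 [0.71  0.233 0.101]
```

```bash
cat > a.py <<'E'
from m import *
def R(phi):
    c,s=np.cos(np.radians(phi)),np.sin(np.radians(phi));return np.array([[-s,c,0],[c,s,0],[0,0,-1.]])
ZT=.16
def pick(x,y,phi,tip,op=1.0):
    robot.move_gripper(op); robot.goto([x,y,ZT],R(phi))
    robot.servo_line([x,y,tip+.01],speed=.2); robot.servo_line([x,y,tip],speed=.05)
    robot.move_gripper(0); w=robot.read_grip_width()*88
    robot.servo_line([x,y,tip+.01],speed=.05);robot.servo_line([x,y,ZT],speed=.2)
    print('picked w',round(w,1),round(robot.read_grip_width()*88,1),'ff',robot.read_finger_force(),'t',robot.read_t())
def place(x,y,phi,tip,op,fz=3.,low=-.003):
    """lower to tip (nominal contact) feeling for touch-down, release to opening op"""
    robot.goto([x,y,ZT],R(phi)); robot.servo_line([x,y,tip+.012],speed=.2);robot.servo_line([x,y,tip+.003],speed=.04)
    f0=robot.read_force()[2]; z=tip+.003
    while z>tip+low:
        z-=.0007; robot.servo_line([x,y,z],speed=.02)
        if abs(robot.read_force()[2]-f0)>fz: break
    print('touch at',round((z-tip)*1000,1),'dF',np.round(robot.read_force()[2]-f0,1))
    robot.move_gripper(op); robot.servo_line([x,y,z+.015],speed=.06); robot.servo_line([x,y,ZT],speed=.2)
    print('placed t',robot.read_t(),'f',np.round(robot.read_force(),1))
E
python3 - <<'E'
from a import *
from scipy.optimize import least_squares
B={'top':np.array([.0022,.0018]),'side':np.array([-.0022,-.0017])}
for nm,x,y,h,ro,c in(('large',.58,-.355,.04,.0258,'b'),('small',.385,.24,.06,.0178,'r')):
    Q=[];H=[]
    for n in B:
        Z=np.load(f'/tmp/{n}.npz');P,im=Z['P'].copy(),Z['im'];P[...,:2]+=B[n]
        hsv=cv2.cvtColor(im,cv2.COLOR_RGB2HSV);k=near(P,x,y,.09)&(P[...,2]>.02)
        hm=k&(hsv[...,1]>110)&((abs(hsv[...,0].astype(int)-112)<15) if c=='b' else ((hsv[...,0]<10)|(hsv[...,0]>170)))
        H.append(P[hm][:,:2]); g=near(P,x,y,.045)&(P[...,2]>h-.004)&(P[...,2]<h+.006)&(hsv[...,1]<80);Q.append(P[g][:,:2])
    for q,hh in((Q[0],H[0]),(Q[1],H[1]),(np.vstack(Q),np.vstack(H))):
        s=least_squares(lambda p:np.hypot(*(q-p).T)-ro,[x,y],loss='soft_l1',f_scale=.0015)
        d=hh-s.x;m=np.median(hh,0);e=m-s.x
        vx,vy,_,_=cv2.fitLine((hh*1000).astype(np.float32),cv2.DIST_L1,0,.01,.01)[:,0]
        print(nm,len(q),(s.x*1000).round(1),'handle mean r %.1f ang %.1f line %.1f'%(np.hypot(*e)*1000,np.degrees(np.arctan2(e[1],e[0])),np.degrees(np.arctan2(vy,vx))))
print(robot.read_tcp_rot().round(2).tolist())
for p in((.441,.3655,-7),(.5609,-.1851,-4.6),(.362,-.2495,68.7),(.445,-.362,15.1),(.557,.075,92.5),(.5525,.1748,92.5),(.5689,-.0866,-4.6),(.39,.245,112),(.5689,-.0866,85.4),(.58,-.355,55)):
    for k in(0,180):
        q=robot.ik([p[0],p[1],.05],R(p[2]+k)); print(p,k,None if q is None else np.round(q,0))
E
```

```text
large 52 [ 583.1 -353.5] handle mean r 56.0 ang -30.7 line -35.1
large 53 [ 583.1 -353.5] handle mean r 55.8 ang -33.2 line -25.1
large 105 [ 583.1 -353.5] handle mean r 56.6 ang -31.7 line -29.3
small 32 [381.1 247.3] handle mean r 50.6 ang 18.0 line 19.8
small 129 [381.5 247.3] handle mean r 48.9 ang 19.0 line 16.8
small 161 [381.4 247.3] handle mean r 49.0 ang 18.9 line 16.8
[[-0.91, -0.42, -0.0], [-0.42, 0.91, 0.0], [0.0, 0.0, -1.0]]
(0.441, 0.3655, -7) 0 [ 59.  21. -25.   0. -44. 114.]
(0.441, 0.3655, -7) 180 [ 59.  21. -25.   0. -44. -66.]
(0.5609, -0.1851, -4.6) 0 None
(0.5609, -0.1851, -4.6) 180 [  1.  22. -22.   0. -45.  -5.]
(0.362, -0.2495, 68.7) 0 [  -9.   10.  -41.    0.  -39. -103.]
(0.362, -0.2495, 68.7) 180 [ -9.  10. -41.   0. -39.  77.]
(0.445, -0.362, 15.1) 0 [ -20.   21.  -25.    0.  -44. -145.]
(0.445, -0.362, 15.1) 180 [-20.  21. -25.   0. -44.  35.]
(0.557, 0.075, 92.5) 0 [  28.   20.  -26.    0.  -44. -115.]
(0.557, 0.075, 92.5) 180 [ 28.  20. -26.   0. -44.  65.]
(0.5525, 0.1748, 92.5) 0 [  37.   22.  -24.    0.  -45. -124.]
(0.5525, 0.1748, 92.5) 180 [ 37.  22. -24.   0. -45.  56.]
(0.5689, -0.0866, -4.6) 0 [ 11.  21. -24.   0. -44. 165.]
(0.5689, -0.0866, -4.6) 180 [ 11.  21. -24.   0. -44. -15.]
(0.39, 0.245, 112) 0 [  57.   12.  -39.   -0.  -39. -125.]
(0.39, 0.245, 112) 180 [ 57.  12. -39.   0. -39.  55.]
(0.5689, -0.0866, 85.4) 0 [  11.   21.  -24.    0.  -44. -105.]
(0.5689, -0.0866, 85.4) 180 [ 11.  21. -24.   0. -44.  75.]
(0.58, -0.355, 55) 0 [ -15.   29.  -10.    0.  -50. -110.]
(0.58, -0.355, 55) 180 [-15.  29. -10.   0. -50.  70.]
```

```bash
python3 - <<'E'
from a import *
pick(.441,.3655,173,.002)
place(.5609,-.1851,175.4,.007,.95)
pick(.5831,-.3535,59,.008)   # closing perpendicular to handle (-31)
im,d,P=grab('side','s1')
E
```

```text
picked w 59.6 60.1 ff 29.94248711038381 t 6.8417
touch at -1.2 dF 4.5
placed t 13.5 f [ 0.2  0.3 -0.1]
picked w 53.5 53.0 ff 29.999750666320324 t 18.4833
```

View pics/s1.png

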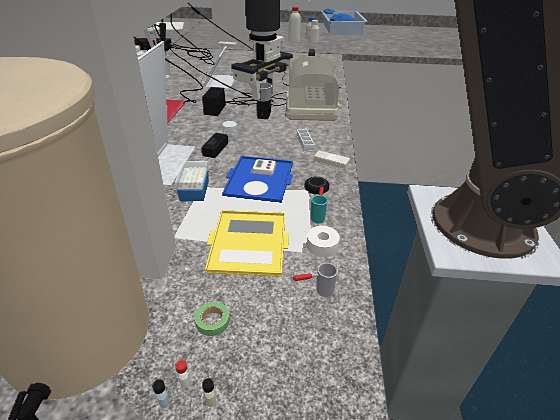

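```bash
python3 - <<'E'
from a import *
place(.5689,-.0866,-4.6,.013,.95)
robot.goto([.3813,.2473,.16],R(108.5))
im,d,P=grab('side');im2,d2,P2=grab('top')
np.savez('/tmp/s2',im=im,d=d,P=P);np.savez('/tmp/t2',im=im2,d=d2,P=P2)
o=np.zeros((600,800,3),np.uint8)
o[:300,:480]=cv2.resize(im[145:205,215:311],(480,300),interpolation=2);o[300:,:400]=cv2.resize(im2[145:211,290:378],(400,300),interpolation=2)
cv2.imwrite('pics/c2.png',o[...,::-1])
for n,p,i in(('side',P,im),('top',P2,im2)):
    print(n,[np.round(a,1) for a in rect(n,p,i,.561,-.185,.05,.023,.007)])
    for q in pads(n,p,i,.56,-.145): print(q)
print(robot.read_t())
E
```

```text
touch at -1.2 dF 3.7
placed t 27.0833 f [-0.1  0.5  0.2]
side [array([ 558.5, -174.5]), array([62.3, 59.7]), np.float64(86.1)]
(array([ 568.3, -139.3]), [array([ 568.9, -148. ]), array([178.1,  72.1]), np.float64(85.4)], array([121., 121., 125.]))
top [array([ 555.5, -181. ]), array([64. , 60.9]), np.float64(89.4)]
(array([566.8, -87.1]), [array([566.4, -89.4]), array([64.6, 64.8]), np.float64(89.4)], array([172., 170., 178.]))
(array([ 558.8, -187.5]), [array([ 558.8, -187.8]), array([61.4, 65. ]), np.float64(89.1)], array([194., 190., 192.]))
31.4167
```

View pics/c2.png

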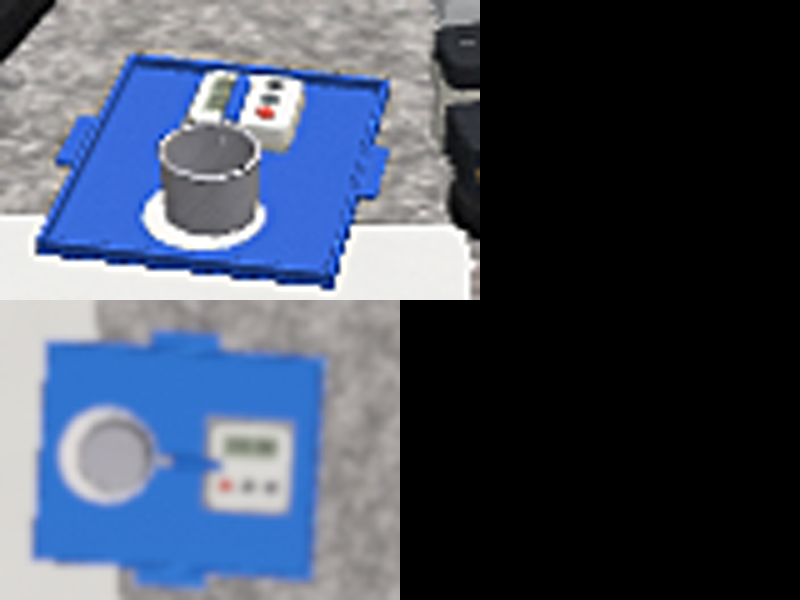

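The timer sits squarely on the grey pad: in the top crop at (248,465), with the grey margin showing all round. The large pan stands on the white pad with its handle towards the timer, in the side crop at (210,180). I'll measure the pan's centre from its rim for the nesting.

```bash
cat > rim.py <<'E'
from a import *
B={'top':np.array([.0022,.0018]),'side':np.array([-.0022,-.0017])}
def rim(D,x,y,h,ro):
    Q=[]
    for n,(P,im) in D.items():
        P=P.copy();P[...,:2]+=B[n];hsv=cv2.cvtColor(im,cv2.COLOR_RGB2HSV)
        Q.append(P[near(P,x,y,.045)&(P[...,2]>h-.004)&(P[...,2]<h+.006)&(hsv[...,1]<80)][:,:2])
    for q in Q+[np.vstack(Q)]:
        s=least_squares(lambda p:np.hypot(*(q-p).T)-ro,[x,y],loss='soft_l1',f_scale=.0015)
        print(len(q),(s.x*1000).round(1))
    return s.x
E
python3 - <<'E'
from rim import *
Z=[np.load('/tmp/t2.npz'),np.load('/tmp/s2.npz')]
rim({'top':(Z[0]['P'],Z[0]['im']),'side':(Z[1]['P'],Z[1]['im'])},.567,-.087,.045,.0258)
E
```

```text
36 [565.  -89.4]
67 [564.9 -90.2]
103 [564.9 -90. ]
```

```bash
python3 - <<'E'
from rim import *
p=np.array([.565,-.0898])
robot.goto([*p,.16],R(175.4)); robot.servo_line([*p,.022],speed=.2); robot.servo_line([*p,.012],speed=.05)
robot.move_gripper(0); print(robot.read_grip_width()*88)
robot.servo_line([*p,.016],speed=.05)
p=p+[.0038,.0032]; robot.servo_line([*p,.016],speed=.05); robot.servo_line([*p,.0125],speed=.03)
print(robot.read_force()); robot.move_gripper(.95); robot.servo_line([*p,.16],speed=.2)
pick(.3813,.2473,108.5,.040)
im,d,P=grab('side');im2,d2,P2=grab('top')
c=rim({'top':(P2,im2),'side':(P,im)},.567,-.087,.045,.0258)
o=np.zeros((600,800,3),np.uint8)
o[:300,:480]=cv2.resize(im[145:205,215:311],(480,300),interpolation=2);o[300:,:400]=cv2.resize(im2[145:211,290:378],(400,300),interpolation=2)
o[:600,500:800]=cv2.resize(im[160:320,240:320],(300,600))
cv2.imwrite('pics/c3.png',o[...,::-1])
print(robot.read_t())
E
```

```text
53.59343045258133
[ 0.51554146 -0.33028786 -1.38342973]
picked w 36.0 36.0 ff 29.979187430581078 t 42.3917
45 [564.8 -86.7]
69 [565.  -87.4]
114 [565.  -87.2]
42.4917
```

View pics/c3.png

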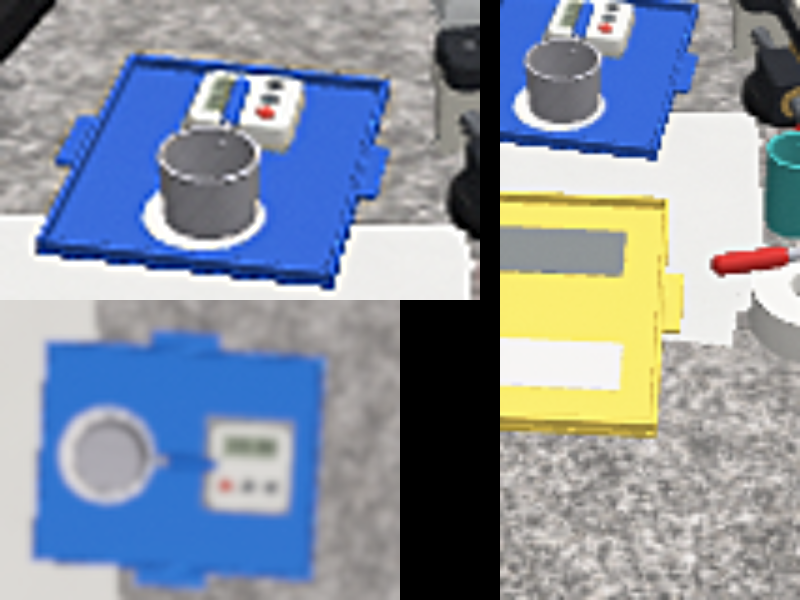

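The robot's x reads about 3.9 mm higher than the cameras': the timer and the pan were both centred by the grip in x, yet they show about 4 mm short of their pads. I'll set the small pan down where it was, shift the pan and the timer by +3.9 mm in x, and measure the y bias from the regripped small pan.

```bash
python3 - <<'E'
from rim import *
s=[.3813,.2473]
robot.servo_line([*s,.05],speed=.2);robot.servo_line([*s,.0402],speed=.04);robot.move_gripper(.95);robot.servo_line([*s,.16],speed=.2)
def shift(p,tip,dx,lift):
    robot.goto([*p,.12],R(175.4)); robot.servo_line([*p,tip+.01],speed=.2); robot.servo_line([*p,tip],speed=.05)
    robot.move_gripper(0); robot.servo_line([*p,tip+lift],speed=.05)
    p=[p[0]+dx,p[1]]; robot.servo_line([*p,tip+lift],speed=.05); robot.servo_line([*p,tip+.0003],speed=.03)
    robot.move_gripper(.95); robot.servo_line([*p,tip+.01],speed=.06); robot.servo_line([*p,.12],speed=.2)
shift([.5609,-.1851],.006,.0039,.003)
shift([.5688,-.0866],.0125,.0039,.004)
robot.goto([.445,-.3,.2],R(175.4))
im,d,P=grab('side','s4');im2,d2,P2=grab('top','t4')
np.savez('/tmp/s4',im=im,d=d,P=P);np.savez('/tmp/t4',im=im2,d=d2,P=P2)
D={'top':(P2,im2),'side':(P,im)}
rim(D,.568,-.087,.045,.0258); rim(D,.3813,.2473,.06,.0178)
for n,p,i in(('side',P,im),('top',P2,im2)):
    hs=cv2.cvtColor(i,cv2.COLOR_RGB2HSV)
    p=p.copy(); p[hs[...,1]>100]=np.nan
    m=near(p,.561,-.19,.045)&(p[...,2]>.016)&(p[...,2]<.032);v,u=np.nonzero(m)
    q=onplane(n,u.astype(float),v.astype(float),.022)*1000;print(n,[np.round(a,1) for a in cv2.minAreaRect(q.astype(np.float32))],'bias corr',B[n]*1000)
o=np.zeros((600,800,3),np.uint8)
o[:300,:480]=cv2.resize(im[145:205,215:311],(480,300),interpolation=2);o[300:,:400]=cv2.resize(im2[145:211,290:378],(400,300),interpolation=2)
cv2.imwrite('pics/c4.png',o[...,::-1]);print(robot.read_t())
E
```

```text
16 [568.9 -86.4]
71 [569.  -86.9]
87 [569.1 -86.8]
35 [381.2 247.2]
126 [381.2 247.4]
161 [381.2 247.4]
side [array([ 562.5, -176.5]), array([61.3, 59.8]), np.float64(85.7)] bias corr [-2.2 -1.7]
top [array([0., 0.]), array([0., 0.]), np.float64(0.0)] bias corr [2.2 1.8]
56.7
```

View pics/c4.png

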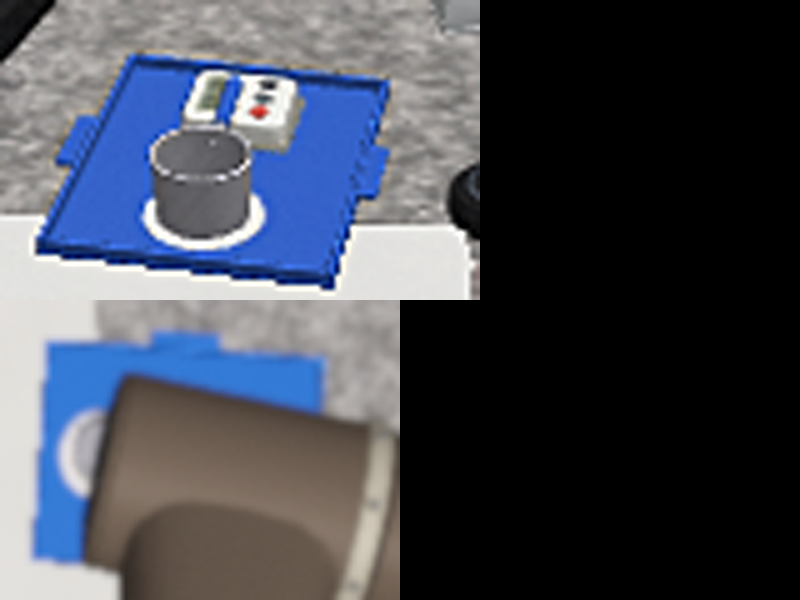

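The large pan is now centred on its pad, in the side crop at (203,185) with an even white ring, and the timer is centred too. I'll pick the small pan, hover, and measure before lowering.

```bash
python3 - <<'E'
from rim import *
pick(.3833,.2478,108.5,.040)
t=[.5710,-.0862]
robot.goto([*t,.16],R(85.4)); robot.servo_line([*t,.115],speed=.15)
im,d,P=grab('side','s5')
np.savez('/tmp/s5',im=im,d=d,P=P)
# pan: underside at .115-.040=.075 -> rim at .135
rim({'side':(P,im)},.568,-.087,.135,.0178)
Q=P+np.r_[B['side'],0];hsv=cv2.cvtColor(im,cv2.COLOR_RGB2HSV)
k=near(Q,.57,-.087,.09)&(hsv[...,1]>110)&((hsv[...,0]<10)|(hsv[...,0]>170))&(Q[...,2]>.09)
h=Q[k];print('handle',k.sum(),(h.mean(0)*1000).round(1),cv2.fitLine((h[:,:2]*1000).astype(np.float32),cv2.DIST_L1,0,.01,.01).ravel().round(2))
b=near(Q,.57,-.087,.03)&(Q[...,2]>.078)&(Q[...,2]<.112)&(hsv[...,1]<80)
w=Q[b][:,:2];rr=.0175
s=least_squares(lambda p:np.hypot(*(w-p).T)-rr,[.569,-.09],loss='soft_l1',f_scale=.001);print('body',b.sum(),s.x*1000)
cv2.imwrite('pics/c5.png',cv2.resize(im[85:205,200:340],(700,600),interpolation=2)[...,::-1]);print(robot.read_t())
E
```

```text
picked w 35.7 36.1 ff 29.999809435685165 t 62.0833
43 [571.3 -70.7]
43 [571.3 -70.7]
handle 51 [615.8 -88.8 129.2] [ 9.9000e-01 -1.0000e-01  6.0595e+02 -8.7720e+01]
body 138 [568.88544719 -87.35497744]
64.0083
```

View pics/c5.png

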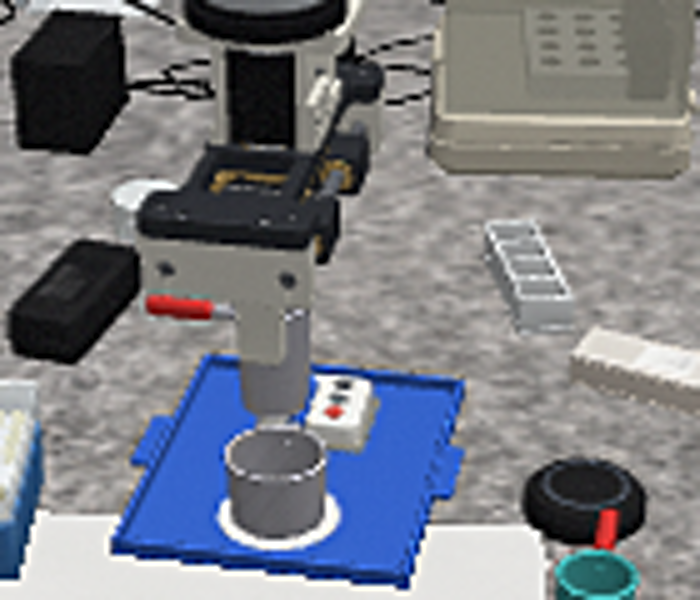

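The held pan hangs over the large one, its body at crop (275,380) and its handle to the left (tray +x). Its measured centre agrees with the large pan's to within 1 mm, so I'll lower it.

```bash
python3 - <<'E'
from rim import *
t=[.5712,-.0858]
robot.servo_line([*t,.115],speed=.05)
robot.servo_line([*t,.053],speed=.1)
print(robot.read_force())
f0=robot.read_force()[2];z=.050;robot.servo_line([*t,z],speed=.04)
while z>.0445:
    z-=.0007; robot.servo_line([*t,z],speed=.02)
    if abs(robot.read_force()[2]-f0)>2.5: break
print('z',z,robot.read_force()-0)
robot.move_gripper(.6); robot.servo_line([*t,z+.03],speed=.06); robot.servo_line([*t,.16],speed=.2)
# next: slide box, hover and look
pick(.364,-.2488,68.7,.009)
print(robot.read_force())
im,d,P=grab('side','s6');np.savez('/tmp/s6',im=im,d=d,P=P)
o=np.zeros((600,800,3),np.uint8);o[:500,:]=cv2.resize(im[125:225,200:360],(800,500),interpolation=2)
cv2.imwrite('pics/c6.png',o[...,::-1]);print(robot.read_t())
rim({'side':(P,im)},.569,-.087,.045,.0258);rim({'side':(P,im)},.569,-.087,.067,.0178)
E
```

```text
[ 0.52176771  0.07384369 -0.96439261]
z 0.04650000000000001 [-0.93135404  0.88793754  5.22186006]
picked w 38.1 38.1 ff 29.99775320291519 t 73.3833
[-0.15713178 -0.60176398 -1.2549092 ]
73.4333
97 [569.9 -92.4]
97 [569.9 -92.4]
57 [568.3 -86.7]
57 [568.3 -86.7]
```

View pics/c6.png

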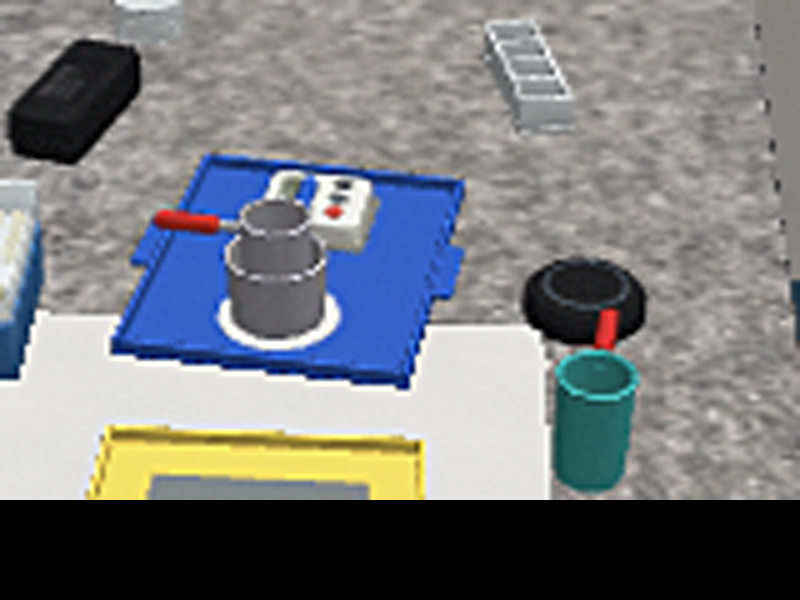

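The small pan is nested in the large one, in the crop at (275,250), with its handle to tray +x, a quarter turn from the large one's, which points over the timer. Slide box next, followed by picking the rack.

```bash
python3 - <<'E'
from rim import *
place(.5592,.076,92.5,.0135,.65)
pick(.447,-.3615,15.1+180,.010,.7)
print(robot.read_qpos().round(0))
im,d,P=grab('side','s7');im2,d2,P2=grab('top','t7')
for n,p,i in(('side',P,im),('top',P2,im2)):
    print(n,[np.round(a,1) for a in rect(n,p,i,.557,.075,.07,.026,.006)])
    for q in pads(n,p,i,.553,.126): print(q)
o=np.zeros((600,800,3),np.uint8);o[:300,:400]=cv2.resize(im[200:281,195:303],(400,300),interpolation=2);o[300:,:400]=cv2.resize(im2[145:220,205:305],(400,300),interpolation=2)
o[:,420:]=cv2.resize(im[50:200,200:295],(380,600))
cv2.imwrite('pics/c7.png',o[...,::-1]);print(robot.read_t())
E
```

```text
touch at -1.2 dF 6.6
placed t 79.35 f [-0.7  0.2 -0.8]
picked w 33.6 33.9 ff 29.999952530488372 t 84.9
[-19.  14. -18.  -0. -58.  35.]
side [array([558.4,  79.9]), array([100.2,  45.8]), np.float64(2.4)]
(array([560.7,  65.7]), [array([560.4,  64.6]), array([108. ,  65.8]), np.float64(2.4)], array([220., 215., 207.]))
(array([553.8, 175.4]), [array([554.2, 175.2]), array([113.9,  38.5]), np.float64(2.4)], array([237., 235., 234.]))
top [array([554.4,  73.5]), array([100.3,  38.8]), np.float64(2.4)]
(array([550.9, 174.2]), [array([551.3, 174.3]), array([115. ,  40.2]), np.float64(2.5)], array([237., 232., 229.]))
(array([555.1,  74.3]), [array([555.3,  74.3]), array([105.3,  44. ]), np.float64(2.4)], array([223.5, 218. , 212. ]))
85.0
```

View pics/c7.png

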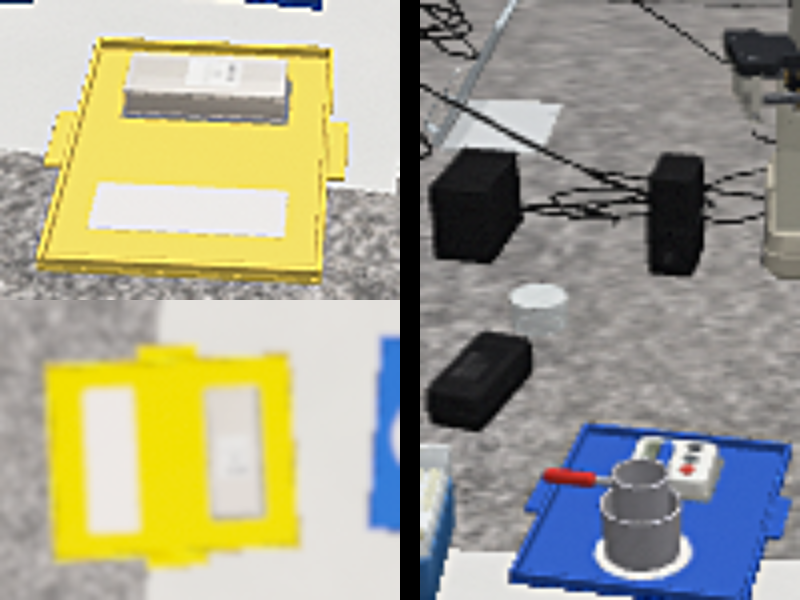

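The slide box sits centred on its grey pad (top crop (235,450)) to within 1 mm. Rack next.

```bash
python3 - <<'E'
from rim import *
place(.5564,.1756,272.5,.0145,.6)
robot.movej([-48.81,20.546,0.682,0,-70.136,-16.507])
im,d,P=grab('side','s8');im2,d2,P2=grab('top','t8')
for n,p,i in(('side',P,im),('top',P2,im2)):
    print(n,'rack',[np.round(a,1) for a in rect(n,p,i,.5535,.175,.075,.030,.008)],'box',[np.round(a,1) for a in rect(n,p,i,.557,.075,.06,.026,.006)])
o=np.zeros((600,800,3),np.uint8);o[:300,:400]=cv2.resize(im[200:281,195:303],(400,300),interpolation=2);o[300:,:400]=cv2.resize(im2[145:220,205:305],(400,300),interpolation=2)
o[:300,400:]=cv2.resize(im[140:230,210:330],(400,300),interpolation=2);o[300:,400:]=cv2.resize(im2[145:220,280:380],(400,300),interpolation=2)
cv2.imwrite('pics/c8.png',o[...,::-1]);print(robot.read_t())
E
```

```text
touch at -1.2 dF 7.8
placed t 91.4583 f [ 0.6 -0.7 -0.9]
side rack [array([555.2, 180.7]), array([110.2,  42.5]), np.float64(2.9)] box [array([558.4,  80.2]), array([100.1,  46.6]), np.float64(2.2)]
top rack [array([550.5, 172.8]), array([110.5,  34.3]), np.float64(2.8)] box [array([554.4,  73.5]), array([100.3,  38.8]), np.float64(2.4)]
94.5
```

View pics/c8.png

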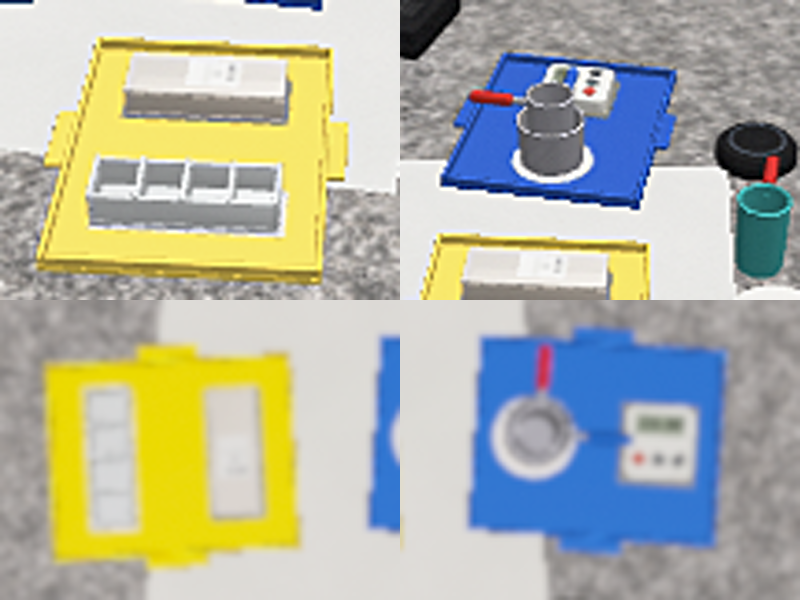

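View pics/s8.png

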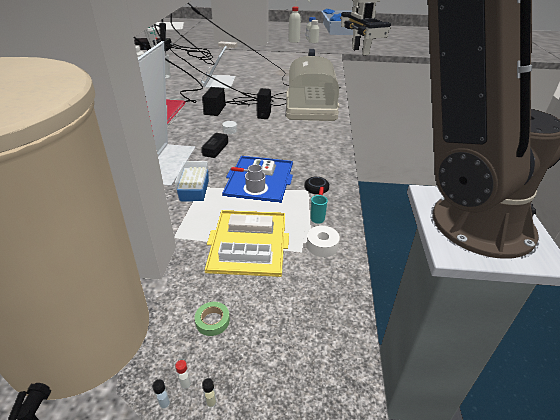

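Everything is in place. The rack is centred on the white pad (side (245,252)), the box on the grey pad (250,224), and the pans and timer are in the blue tray. The tape roll, label roll, black base and turquoise pan are where they started.

```bash
python3 -c "
from rig import robot
print(robot.job_done(), robot.read_t())"
```

```text
the job is handed in; nothing more can be done
the job is handed in; nothing more can be done
```

Both kits are made up as asked and the job was handed in at about 95 s of the 144 s allowed; the last pictures show everything in place, the rolls and black base unmoved, and the timer and large pan were each regripped once to centre them.

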